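# Show the missing ignition coil and reject the head

## Robot

A 6-joint arm with a two-finger parallel gripper is mounted at the origin on the work surface. World frame = base frame: x ahead of the robot, y to its left, z up, the work surface at z = 0. Lengths are in m, angles in degrees, forces in N, time in s.
With the tool pointing down it reaches from about 0.325 to 0.9 m from the base axis. Payload 6.1 kg.
Tool frame: the origin (TCP) lies between the finger pads, 19 mm behind the fingertips; this is the grasp point; z points along the fingers, y is the line along which they close (so a half turn about z gives the same grasp; the last joint's range is limited). The gripper opens to 87 mm and grips with 3 to 60 N. Pads are 19 mm wide; open, the fingers measure 117 mm over their backs; the gripper's body (75 mm by 190 mm) begins 51 mm behind the grasp point.
Start: joints at [62.217, 12.628, 87.462, -0, 79.91, -7.225], TCP at [0.219, 0.585, 0.241] pointing down, gripper open.
Joint ranges: [-170.65, 170.65], [-52.31, 119.04], [5.05, 147.46], [-71.25, 251.25], [11.57, 151.72], [-153.62, 153.62]. Speed limits (degrees/s): [147.25, 147.25, 172.46, 180, 180, 180].

## Interface

Orientations are given as a 3x3 rotation matrix whose columns are the frame's x, y, z axes.
In Python, from workcell import readout, viewer, ctrl gives the robot as it stands. The module is installed in compiled form; this text tells all that it offers.
- The arm moves only by the tool arm_command, never from a script. Its argument "deltas" is a list that holds one entry, the list of rows, each a list of 5 numbers: the opening in per cent of the stroke, from 0 (shut) to 100 (fully open), then the shift along the world's x, y, z in cm, then the turn about the world's z in rad. A call has exactly 10 rows; each row is the pose to reach, as a shift and turn from the pose commanded when the call began; what a row does not reach only later rows make up. A row lasts 1/10 s, in which the tool goes at most 50 mm and 8.59 degrees, less where a joint would pass 70% of its speed; a pose out of reach is approached as far as the arm can. A call with a gripper value outside its range is refused whole. The fingers move at their own pace and stop on an object; "squeeze" is the grip in N (left out, the last holds). Time passes only in rows, so rows that repeat a pose let the fingers close, or fill a call up. It gives the time, the measured TCP pose, the force, the opening and the grip force at its end, in the units of the state.
- readout.state(): the state, without advancing time (a new reading comes with each control period).
- viewer.capture(name): name is "scene" or "side" or "wrist"; returns the picture (400x640x3 uint8, red, green, blue); there is no depth.
- viewer.camera_params(name): a dict with "mtx" (3x3 intrinsics, pixels), "rvec" (rotation vector, rad) and "tvec" (3), from world to camera coordinates, as OpenCV has them; the wrist camera has in their place "tool_from_camera" (4x4, takes a point from camera to tool coordinates, whose origin is the TCP and whose axes are the flange's). Camera axes: x right, y down, z forward; pixel columns grow to the right and rows downward; lengths in m; the calibration is good to about 2 mm. A picture is of the moment at which its call begins: read the wrist's pose just before it. camera_params takes no time and is no camera call.
- ctrl.hand_in(): hands the job in; it is judged then, once.
The state is a dict: "clock": time; "qpos": joint angles; "joint_vel": joint speeds; "joint_torque": joint torques, N m; "tcp_pos": TCP position; "ee_rot": TCP orientation; "contact_force": force on the tool from outside, world axes, zero at the start; "moment": the same for the moment, N m; "opening": opening from 0.0 (shut) to 1.0 (fully open); "gripper_force": force on a finger pad.
Only numpy, scipy, OpenCV 4.12 (cv2) and the standard library are available. Lean on these libraries where they do the work, as an engineer would, in place of code of your own. Each camera call takes 0.05 s, during which the arm holds its last target. There are 200 camera calls.

## Task

On this engine head three of the four ignition coils are fitted. Show the inspection camera the fault: point straight down at the spark-plug well that has no coil, fingertips 1 to 4 cm above its mouth, and keep pointing there for a good two seconds without touching the engine or the coils. Then press the red reject button all the way in to log it, let it come back up and draw clear; leave the green button and everything else on the table where it is, and pick nothing up.

Things in the scene. Friction and masses are not known exactly. Their poses are not given: they have to be found in the camera images.
- engine: fixed four-cylinder aluminium cylinder head with grey cam cover, 260 mm (x) by 430 mm (y), 168 mm tall at the black oil cap (which is no well). Origin: centre of its underside, z up. Four spark-plug wells in a row at x = 0, y = -120, -40, 40, 120 mm, mouths 155 mm up in the cover's middle spine; cam humps beside it 149 mm. Three wells hold coils; which one is empty varies
- well_mouth (a point): centre of the mouth of the empty spark-plug well: a dark hole of 30 mm bore with a thin steel lip 37 mm across (2 mm proud) and a white spark-plug tip down inside; z up
- coil_a: fitted ignition coil A: black box-shaped head 36 mm (x) by 34 mm (y) and 38 mm tall with a grey top and an orange-tipped connector that reaches 41 mm out to its +x; fixed in a plug well of the engine. Origin: on the well's axis at the level of the well's mouth (the head's underside)
- coil_b: fitted ignition coil B: black box-shaped head 36 mm (x) by 34 mm (y) and 38 mm tall with a grey top and an orange-tipped connector that reaches 41 mm out to its +x; fixed in a plug well of the engine. Origin: on the well's axis at the level of the well's mouth (the head's underside)
- coil_c: fitted ignition coil C: black box-shaped head 36 mm (x) by 34 mm (y) and 38 mm tall with a grey top and an orange-tipped connector that reaches 41 mm out to its +x; fixed in a plug well of the engine. Origin: on the well's axis at the level of the well's mouth (the head's underside)
- station: two-button station, fixed: grey enclosure 150 mm (x) by 85 mm (y, at its foot) on a short aluminium foot, its top plate 115 mm above the table; red button at x = -32 mm, green button at x = +32 mm, both at y = 0. It stands to the left or to the right of the engine. Origin: centre of its underside; z up
- reject_top (a point): centre of the top face of the red reject button (30 mm across), the face pushed straight down; it moves with the button
- reject (a joint): red reject button: 0 up, 0.006 m fully in; a spring returns it; about 5 N at full travel
- accept_top (a point): centre of the top face of the green accept button, same size, 64 mm from the red one
- accept (a joint): green accept button: 0 up, 0.006 m fully in; not to be pressed
- tray: blue open parts tray 190 x 100 mm, 28 mm high, fixed, across the engine from the button station; origin: centre of its underside
- spare_coil: loose spare ignition coil lying in the tray, 123 mm long along its x (head to -x), 53 mm high with its connector up; origin: on its underside below the inner face of the head. Not to be moved
- socket: loose steel plug socket standing in the tray, 25 mm across, 63 mm tall; origin: centre of its underside. Not to be moved
- piston: loose aluminium piston standing on the table, 77 mm across, 48 mm tall; origin: centre of its underside. Not to be moved
- bottle: loose red bottle of thread lock with a white cap, 42 mm across, 110 mm tall; origin: centre of its underside. Not to be moved
- driver: loose screwdriver with a yellow handle 160 mm long, lying beyond the button station or tray at the left; origin on its underside; lies along its own x. Not to be moved
- wrench: loose torque wrench, 380 mm long, 33 mm high, lying along its own x at the left of the table; origin on its underside near its middle. Not to be moved
- camshaft: loose steel camshaft 365 mm long, its sprocket flange 54 mm across, lying along its own x in a wooden rest at the right of the table; origin at the underside of its shaft, mid-length. Not to be moved

How it is judged:
By the outcome, as a careful person would: the job done as asked, in the order asked, and still so for the second after the job is handed in, with the robot touching nothing.
It also fails if it takes over 43 s, if anything falls off the work surface, if the arm or the gripper's body presses on something with over 40 N, if the wrist force passes 120 N, or if a joint passes its speed limit or range.

## Working session

There is one attempt and no reset: what is moved stays moved. The work goes in short steps, Python scripts to look and compute and a tool call to move; the robot and the scene stay as the last step left them, time stands still between calls to the robot, and variables do not carry over. Pictures are saved under pics/ and viewed, at most 10 in all, crops included, and the job is handed in when it is done.

Besides the shell and the picture viewer there is one more tool, called after "Call:" as a command line: name --argument value ..., lists and objects as JSON in quotes. arm_command: Moves the arm, as the interface text tells. Its arguments: {"type":"object","properties":{"deltas":{"type":"array"},"squeeze":{"type":"number"}},"required":["deltas"]}

```bash
mkdir -p pics
cat > h.py <<'E'
import numpy as np, cv2
from workcell import readout, viewer, ctrl
def cam(n, st=None):
    p=viewer.camera_params(n); K=np.array(p["mtx"],float)
    if n=="wrist":
        T=np.array(p["tool_from_camera"]); R=np.array(st["ee_rot"]); 
        Rw=R@T[:3,:3]; c=R@T[:3,3]+np.array(st["tcp_pos"])
    else:
        R=cv2.Rodrigues(np.array(p["rvec"],float))[0]; Rw=R.T; c=-R.T@np.array(p["tvec"],float).ravel()
    return K,Rw,c
def plane(n,uv,z,st=None):
    K,R,c=cam(n,st); d=R@np.linalg.inv(K)@np.array([uv[0],uv[1],1.]); return c+d*(z-c[2])/d[2]
def proj(n,X,st=None):
    K,R,c=cam(n,st); q=K@(R.T@(np.array(X)-c)); return q[:2]/q[2]
def shot(n,f):
    im=viewer.capture(n); cv2.imwrite(f,im[:,:,::-1]); return im
E
python3 - <<'E'
from h import *
s=readout.state(); print(s)
for n in("scene","side","wrist"): shot(n,f"pics/{n}0.png")
for n in("scene","side"): print(n,cam(n)[2],cam(n)[1][:,2])
print(viewer.camera_params("wrist"))
E
```

```text
{'clock': 0.0, 'qpos': array([ 6.22169421e+01,  1.26753051e+01,  8.75275568e+01, -2.51817866e-03,
        7.99077268e+01, -7.22314401e+00]), 'joint_vel': array([-0.0115928 , -0.00699568,  0.01283365, -0.08677544,  0.03225042,
        0.11468675]), 'joint_torque': array([ 9.15568080e-05, -4.94611466e+01, -3.87376034e+01,  6.98621920e-02,
        5.74054860e-02, -1.43521402e-04]), 'tcp_pos': array([0.21921355, 0.58466787, 0.24011996]), 'ee_rot': array([[-9.36308100e-01,  3.51178586e-01, -8.61403131e-04],
       [ 3.51179586e-01,  9.36306527e-01, -1.72779822e-03],
       [ 1.99771639e-04, -1.92025866e-03, -9.99998136e-01]]), 'contact_force': array([ 0.64060397, -0.33027809, -0.55298196]), 'moment': array([ 0.00075298, -0.02897593, -0.02115469]), 'gripper_force': 0.0, 'opening': 1.0017033700762608}
scene [ 1.44417938 -0.53959366  1.43308947] [-0.55417821  0.32559404 -0.7660777 ]
side [ 0.29222046 -1.17899932  0.78990551] [ 0.15712723  0.86143195 -0.48295552]
{'mtx': array([[277.55257493,   0.        , 313.59133133],
       [  0.        , 277.55257493, 197.29386222],
       [  0.        ,   0.        ,   1.        ]]), 'tool_from_camera': array([[ 4.61552677e-05, -9.69931258e-01, -2.43379031e-01,
         6.64475140e-02],
       [ 9.99999954e-01,  1.18049029e-04, -2.80813746e-04,
        -4.45158594e-04],
       [ 3.01100688e-04, -2.43379007e-01,  9.69931218e-01,
        -1.43356279e-01],
       [ 0.00000000e+00,  0.00000000e+00,  0.00000000e+00,
         1.00000000e+00]])}
```

View pics/scene0.png

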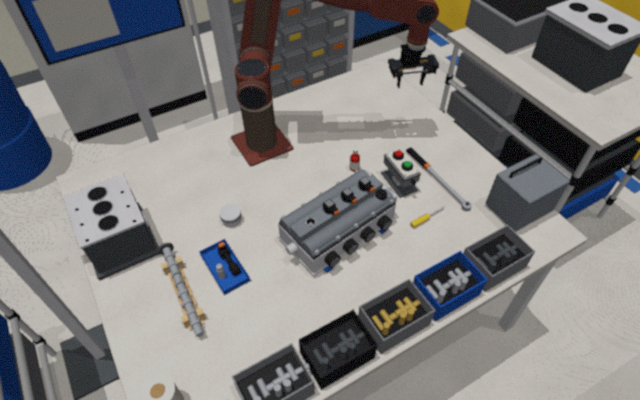

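View pics/side0.png

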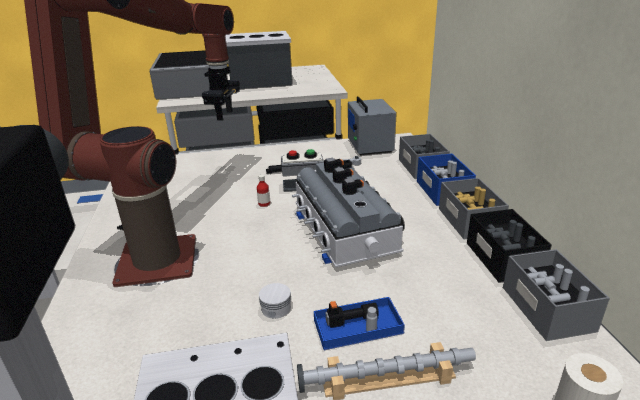

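The scene view shows the engine at about (340,215). Coils are at about (330,207), (349,196) and (366,184), and there is a dark hole at about (311,221) in scene and (360,205) in side. The red button is at (398,154) in scene and (293,155) in side. I'll measure all of these in both views.

Run:
```python
from h import *
a=cv2.imread("pics/scene0.png"); b=cv2.imread("pics/side0.png")
def red(im,box):
    x,y,w,h=box; c=im[y:y+h,x:x+w].astype(int); m=((c[...,2]>110)&(c[...,1]<70)&(c[...,0]<80))
    v,u=np.nonzero(m); return u.mean()+x,v.mean()+y,len(u)
ra=red(a,(385,140,30,25)); rb=red(b,(280,145,22,18)); print(ra,rb)
def tri(pa,pb):
    A=[];B=[]
    for n,p in(("scene",pa),("side",pb)):
        K,R,c=cam(n); d=R@np.linalg.inv(K)@np.array([p[0],p[1],1.]); d/=np.linalg.norm(d); P=np.eye(3)-np.outer(d,d); A.append(P);B.append(P@c)
    return np.linalg.solve(sum(A),sum(B))
print("red tri",tri(ra,rb),plane("scene",ra[:2],.125),plane("side",rb[:2],.125))
print("well",tri((311,221),(360,205)),plane("scene",(311,221),.155),plane("side",(360,205),.155))
ca=cv2.resize(a[130:280,265:435],None,fx=4.6,fy=4,interpolation=cv2.INTER_CUBIC)
cb=cv2.resize(b[135:275,255:425],None,fx=4.6,fy=4,interpolation=cv2.INTER_CUBIC)
s=0.62
cv2.imwrite("pics/crop1.png",ca[:600]);cv2.imwrite("pics/crop2.png",cb)
```

```text
(np.float64(398.2068965517241), np.float64(153.06896551724137), 29) (np.float64(292.15384615384613), np.float64(152.5), 26)
red tri [0.44743756 0.37529743 0.13217395] [0.43977624 0.38197972 0.125     ] [0.44994301 0.38836164 0.125     ]
well [ 0.57804796 -0.08117282  0.15221617] [ 0.5757228 -0.0791658  0.155    ] [ 0.57820664 -0.09230109  0.155     ]
```

View pics/crop1.png

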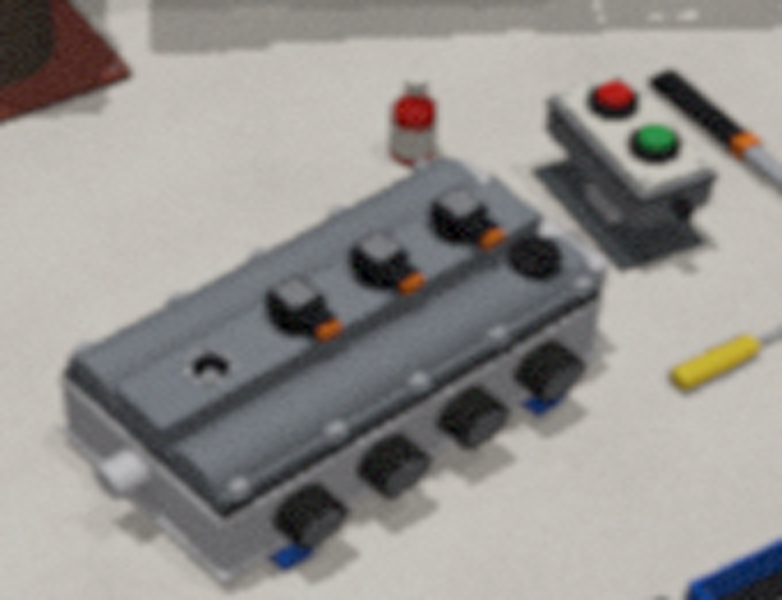

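View pics/wrist0.png

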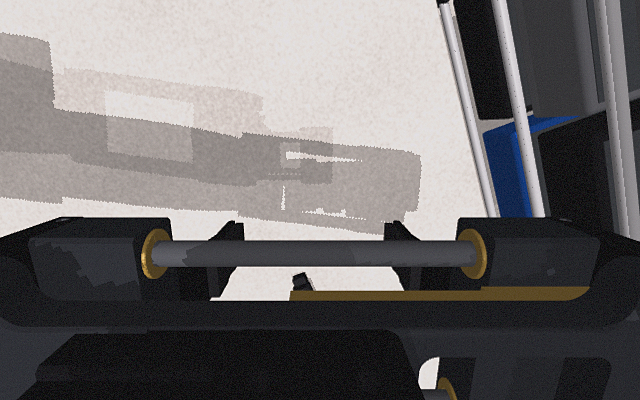

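The empty well is at the engine's −y end, around (0.577, −0.083). The red button is around (0.445, 0.38). I'll close the gripper, travel high and take a look near the well.

Call:
arm_command --deltas '[[[0,0.5,-1,0.5],[0,2,-3,1,0]]]'

```text
schema error: expected 5 numbers
```

Call:
arm_command --deltas '[[[0,1,-1.5,1,0],[0,3,-5,2,0],[0,5,-8.5,3,0],[0,7.5,-12,4,0],[0,10,-16,4,0],[0,12.5,-20,4,0],[0,15,-24,4,0],[0,17.5,-28,4,0],[0,20,-32,4,0],[0,22,-35.5,4,0]]]'

```text
clock: 1.15
tcp_pos: [0.4403, 0.2281, 0.2811]
ee_rot: [[-0.936, 0.352, 0.0], [0.352, 0.936, -0.0], [-0.0, -0.0, -1.0]]
contact_force: [0.6, 0.8, -0.7]
opening: 0.172
gripper_force: 0.0
```

Call:
arm_command --deltas '[[[0,2.5,-4,0,0],[0,5,-8,0,0],[0,7.5,-12,0,0],[0,10,-16,0,0],[0,12.5,-20,0,0],[0,15,-24,0,0],[0,17.5,-28,0,0],[0,19.5,-31,0,0],[0,21,-33,0,0],[0,21.5,-34,0,0]]]'

```text
clock: 2.15
tcp_pos: [0.655, -0.112, 0.2802]
ee_rot: [[-0.936, 0.353, -0.001], [0.353, 0.936, 0.0], [0.001, -0.0, -1.0]]
contact_force: [-0.9, -0.1, -0.5]
opening: 0.008
gripper_force: 0.0
```

Run:
```python
from h import *
s=readout.state(); shot("wrist","pics/w1.png"); print(s["clock"],s["tcp_pos"],s["ee_rot"],s["qpos"],s["contact_force"])
np.savez("pics/w1.npz",p=s["tcp_pos"],r=s["ee_rot"])
print(proj("wrist",[.577,-.083,.155],s))
```

```text
2.15 [ 0.65501873 -0.11196844  0.2801712 ] [[-9.35606008e-01  3.53044189e-01 -1.09440609e-03]
 [ 3.53044388e-01  9.35606573e-01  1.25729886e-05]
 [ 1.02837235e-03 -3.74610565e-04 -9.99999401e-01]] [-1.64848463e+01  1.68537954e+01  7.82470385e+01 -1.71688648e-02
  8.49594981e+01 -8.58096915e+01] [-0.87949268 -0.10651605 -0.53246848]
[313.73578565 109.07650443]
```

View pics/w1.png

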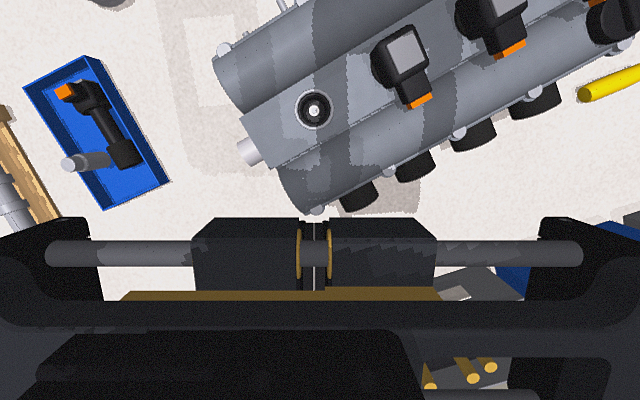

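The wrist view shows the lipped hole at (314,109), with the white plug tip inside. My estimate projects to (313.7,109.1), so the well is confirmed at (0.577, −0.083). I'll move over it and down.

Call:
arm_command --deltas '[[[0,-1,0.4,0,0],[0,-3,1.1,0,0],[0,-5.5,2,0,0],[0,-7.3,2.7,0,0],[0,-7.8,2.9,-0.7,0],[0,-7.8,2.9,-2.5,0],[0,-7.8,2.9,-5,0],[0,-7.8,2.9,-7,0],[0,-7.8,2.9,-7.9,0],[0,-7.8,2.9,-8.1,0]]]'

```text
clock: 3.2
tcp_pos: [0.5757, -0.0801, 0.1986]
ee_rot: [[-0.937, 0.351, -0.003], [0.351, 0.937, 0.001], [0.003, -0.0, -1.0]]
contact_force: [0.0, -0.0, 0.6]
opening: 0.004
gripper_force: 0.0
```

Run:
```python
from h import *
s=readout.state(); print(s["clock"],s["tcp_pos"],s["contact_force"])
b=shot("side","pics/s1.png")[:,:,::-1]; a=shot("scene","pics/c1.png")[:,:,::-1]
t=[.577,-.083,.18]
for n in("side","scene"): print(n,proj(n,t),proj(n,[.577,-.083,.155]))
f=lambda im,x,y:cv2.resize(im[y-50:y+50,x-50:x+50],(400,400),interpolation=cv2.INTER_CUBIC)
cv2.imwrite("pics/pair.png",np.hstack([f(b,360,195),f(a,311,215)]))
```

```text
3.2 [ 0.57566996 -0.08013142  0.19862467] [ 0.04102549 -0.01832536  0.62520812]
side [358.81082182 195.44752532] [358.73242956 203.43401499]
scene [310.01060861 217.09352749] [310.18544986 221.72874759]
```

View pics/pair.png

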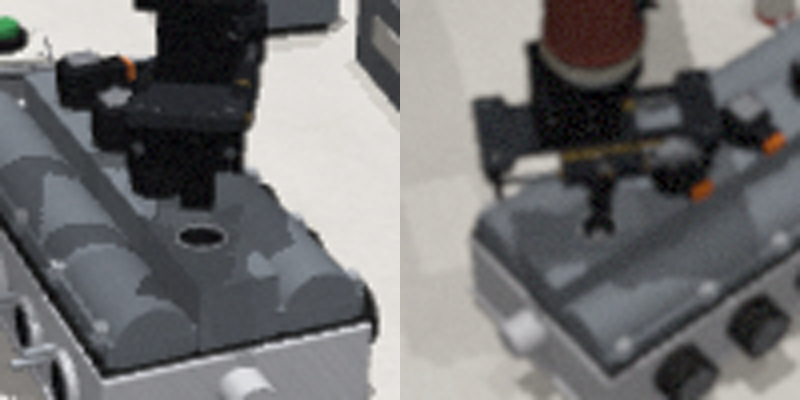

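The fingertips sit directly above the hole in both views, about 2.5 cm up. I'll trim by 2–3 mm and hold.

Call:
arm_command --deltas '[[[0,0.1,-0.2,0,0],[0,0.1,-0.2,0,0],[0,0.1,-0.2,0,0],[0,0.1,-0.2,0,0],[0,0.1,-0.2,0,0],[0,0.1,-0.2,0,0],[0,0.1,-0.2,0,0],[0,0.1,-0.2,0,0],[0,0.1,-0.2,0,0],[0,0.1,-0.2,0,0]]]'

```text
clock: 4.3
tcp_pos: [0.5775, -0.0828, 0.2002]
ee_rot: [[-0.936, 0.351, -0.0], [0.351, 0.936, 0.0], [0.0, -0.0, -1.0]]
contact_force: [0.6, 0.1, 0.1]
opening: 0.009
gripper_force: 0.0
```

Call:
arm_command --deltas '[[[0,0,0,0,0],[0,0,0,0,0],[0,0,0,0,0],[0,0,0,0,0],[0,0,0,0,0],[0,0,0,0,0],[0,0,0,0,0],[0,0,0,0,0],[0,0,0,0,0],[0,0,0,0,0]]]'

```text
clock: 5.3
tcp_pos: [0.5775, -0.0828, 0.2002]
ee_rot: [[-0.936, 0.351, 0.0], [0.351, 0.936, -0.0], [-0.0, 0.0, -1.0]]
contact_force: [0.2, -0.1, 0.1]
opening: 0.011
gripper_force: 0.0
```

Call:
arm_command --deltas '[[[0,0,0,0,0],[0,0,0,0,0],[0,0,0,0,0],[0,0,0,0,0],[0,0,0,0,0],[0,0,0,0,0],[0,0,0,0,0],[0,0,0,0,0],[0,0,0,0,0],[0,0,0,0,0]]]'

```text
clock: 6.3
tcp_pos: [0.5775, -0.0828, 0.2002]
ee_rot: [[-0.936, 0.351, 0.0], [0.351, 0.936, -0.0], [-0.0, -0.0, -1.0]]
contact_force: [-0.3, -1.1, -0.3]
opening: 0.005
gripper_force: 0.0
```

Call:
arm_command --deltas '[[[0,0,0,0,0],[0,0,0,0,0],[0,0,0,0,0],[0,0,0,0,0],[0,0,0,0,0],[0,0,0,0.5,0],[0,0,0,2,0],[0,0,0,4,0],[0,0,0,6,0],[0,0,0,8,0]]]'

```text
clock: 7.3
tcp_pos: [0.5777, -0.0829, 0.2826]
ee_rot: [[-0.936, 0.351, 0.001], [0.351, 0.936, -0.0], [-0.002, 0.0, -1.0]]
contact_force: [-0.2, 0.0, 0.2]
opening: 0.004
gripper_force: 0.0
```

Call:
arm_command --deltas '[[[0,-0.2,1.5,0,0],[0,-0.5,4,0,0],[0,-1,7,0,0],[0,-1.5,10.5,0,0],[0,-2,14,0,0],[0,-2.5,17.5,0,0],[0,-3,21,0,0],[0,-3.5,24.5,0,0],[0,-4,28,0,0],[0,-4.5,31,0,0]]]'

```text
clock: 8.3
tcp_pos: [0.5311, 0.2298, 0.2798]
ee_rot: [[-0.937, 0.35, -0.001], [0.35, 0.937, 0.0], [0.001, 0.0, -1.0]]
contact_force: [0.3, -0.0, 0.0]
opening: 0.005
gripper_force: 0.0
```

Call:
arm_command --deltas '[[[0,-0.3,3,0,0],[0,-0.6,6,0,0],[0,-0.9,9,0,0],[0,-1.1,11,0,0],[0,-1.3,12.3,0,0],[0,-1.3,12.7,0,0],[0,-1.3,12.7,0,0],[0,-1.3,12.7,0,0],[0,-1.3,12.7,0,0],[0,-1.3,12.7,0,0]]]'

```text
clock: 9.3
tcp_pos: [0.5198, 0.3534, 0.2804]
ee_rot: [[-0.936, 0.352, 0.0], [0.352, 0.936, -0.0], [-0.0, 0.0, -1.0]]
contact_force: [0.0, 0.2, 0.3]
opening: 0.004
gripper_force: 0.0
```

Run:
```python
from h import *
s=readout.state(); im=shot("wrist","pics/w2.png").astype(int); print(s["clock"],s["tcp_pos"])
for nm,m in(("red",(im[...,0]>110)&(im[...,1]<70)&(im[...,2]<80)),("green",(im[...,1]>90)&(im[...,0]<80)&(im[...,2]<110))):
    n,l,st,c=cv2.connectedComponentsWithStats(m.astype(np.uint8))
    for i in range(1,n):
        if st[i,4]>60: print(nm,st[i],c[i],[plane("wrist",c[i],z,s).round(4) for z in(.125,.132)])
```

```text
9.3 [0.51978928 0.3533848  0.28037701]
red [172  36  25  21 255] [185.62352941  44.12941176] [array([0.3396, 0.2874, 0.125 ]), array([0.3424, 0.2894, 0.132 ])]
red [165  57  23  14 105] [175.6952381   64.26666667] [array([0.3523, 0.2699, 0.125 ]), array([0.3548, 0.2724, 0.132 ])]
red [295 101  29  31 687] [308.88937409 116.27656477] [array([0.445 , 0.3758, 0.125 ]), array([0.4453, 0.3758, 0.132 ])]
green [313 164  27  27 566] [326.20671378 176.92932862] [array([0.511 , 0.3708, 0.125 ]), array([0.5098, 0.3709, 0.132 ])]
```

View pics/w2.png

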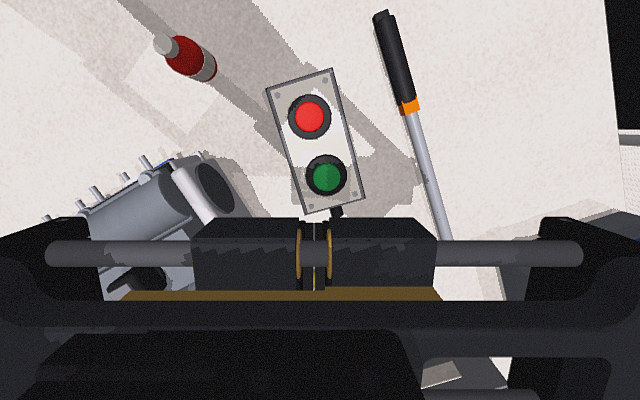

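The red button is at pixel (309,116) and green at (326,177). At z=0.132 they are 64.7 mm apart, against a nominal 64. That puts red at (0.4453, 0.3758) with its top at about z 0.13. I'll go above it, then press with force checks.

Call:
arm_command --deltas '[[[0,-1,0.3,0,0],[0,-3,0.9,0,0],[0,-5.5,1.7,0,0],[0,-7.2,2.2,0,0],[0,-7.45,2.25,-1,0],[0,-7.45,2.25,-4,0],[0,-7.45,2.25,-7.5,0],[0,-7.45,2.25,-10,0],[0,-7.45,2.25,-11.5,0],[0,-7.45,2.25,-11.5,0]]]'

```text
clock: 10.35
tcp_pos: [0.4437, 0.3755, 0.1623]
ee_rot: [[-0.936, 0.351, -0.004], [0.351, 0.936, -0.003], [0.003, -0.004, -1.0]]
contact_force: [-0.2, 0.0, 0.9]
opening: 0.009
gripper_force: 0.0
```

Call:
arm_command --deltas '[[[0,0,0,-0.1,0],[0,0,0,-0.2,0],[0,0,0,-0.3,0],[0,0,0,-0.4,0],[0,0,0,-0.5,0],[0,0,0,-0.6,0],[0,0,0,-0.8,0],[0,0,0,-1,0],[0,0,0,-1.2,0],[0,0,0,-1.2,0]]]'

```text
clock: 11.35
tcp_pos: [0.445, 0.3767, 0.1532]
ee_rot: [[-0.936, 0.351, 0.0], [0.351, 0.936, 0.0], [0.0, 0.0, -1.0]]
contact_force: [0.2, -0.3, 3.4]
opening: 0.003
gripper_force: 1.5
```

Run:
```python
from h import *
a=shot("scene","pics/c2.png")[:,:,::-1];b=shot("side","pics/s2.png")[:,:,::-1]
s=readout.state(); print(s["clock"],s["tcp_pos"],s["contact_force"])
f=lambda im,x,y:cv2.resize(im[y-35:y+35,x-35:x+35],(400,400),interpolation=cv2.INTER_CUBIC)
cv2.imwrite("pics/pair2.png",np.hstack([f(b,293,155),f(a,398,154)]))
```

```text
11.45 [0.4450169  0.37670621 0.15346229] [-1.91884256  0.26285636  2.85170498]
```

View pics/pair2.png

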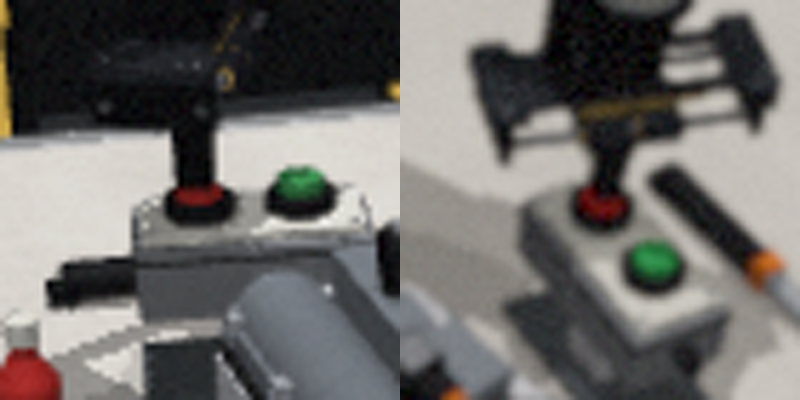

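The fingers are on the red button and it is partly in, at about 3 N. The green button is untouched. I'll press on.

Call:
arm_command --deltas '[[[0,0,0,-0.05,0],[0,0,0,-0.1,0],[0,0,0,-0.15,0],[0,0,0,-0.2,0],[0,0,0,-0.25,0],[0,0,0,-0.3,0],[0,0,0,-0.3,0],[0,0,0,-0.3,0],[0,0,0,-0.3,0],[0,0,0,-0.3,0]]]'

```text
clock: 12.45
tcp_pos: [0.445, 0.3767, 0.1503]
ee_rot: [[-0.936, 0.351, 0.0], [0.351, 0.936, 0.0], [-0.0, 0.0, -1.0]]
contact_force: [-0.9, 0.0, 4.9]
opening: 0.006
gripper_force: 2.3
```

Call:
arm_command --deltas '[[[0,0,0,-0.05,0],[0,0,0,-0.1,0],[0,0,0,-0.15,0],[0,0,0,-0.2,0],[0,0,0,-0.2,0],[0,0,0,-0.2,0],[0,0,0,-0.2,0],[0,0,0,-0.2,0],[0,0,0,-0.2,0],[0,0,0,-0.2,0]]]'

```text
clock: 13.45
tcp_pos: [0.4451, 0.3768, 0.1499]
ee_rot: [[-0.936, 0.351, 0.0], [0.351, 0.936, 0.0], [-0.0, 0.0, -1.0]]
contact_force: [-4.9, -2.5, 14.5]
opening: 0.003
gripper_force: 7.1
```

The press hit its hard stop: about 5 N at the end of travel, then a sharp rise to 14.5 N with almost no motion. I'll lift straight up and draw clear.

Call:
arm_command --deltas '[[[0,0,0,0,0],[0,0,0,0,0],[0,0,0,0.4,0],[0,0,0,1,0],[0,0,0,2,0],[0,0,0,4,0],[0,0,0,6.5,0],[0,0,0,9,0],[0,0,0,11.5,0],[0,0,0,13,0]]]'

```text
clock: 14.45
tcp_pos: [0.4455, 0.377, 0.2806]
ee_rot: [[-0.936, 0.351, 0.002], [0.351, 0.936, 0.001], [-0.002, 0.002, -1.0]]
contact_force: [-0.0, 0.1, -0.1]
opening: 0.009
gripper_force: 0.0
```

Call:
arm_command --deltas '[[[0,1,-0.3,0,0],[0,3,-0.9,0,0],[0,5.5,-1.7,0,0],[0,7,-2.1,0,0],[0,7.5,-2.2,0,0],[0,7.5,-2.2,0,0],[0,7.5,-2.2,0,0],[0,7.5,-2.2,0,0],[0,7.5,-2.2,0,0],[0,7.5,-2.2,0,0]]]'

```text
clock: 15.45
tcp_pos: [0.5196, 0.355, 0.2785]
ee_rot: [[-0.937, 0.35, 0.0], [0.35, 0.937, 0.0], [-0.0, 0.0, -1.0]]
contact_force: [-0.6, 0.2, 0.1]
opening: 0.004
gripper_force: 0.0
```

Run:
```python
from h import *
s=readout.state(); im=shot("wrist","pics/w3.png").astype(int); print(s["clock"],s["tcp_pos"],s["contact_force"])
P=[]
for m in((im[...,0]>110)&(im[...,1]<70)&(im[...,2]<80),(im[...,1]>90)&(im[...,0]<80)&(im[...,2]<110)):
    n,l,st,c=cv2.connectedComponentsWithStats(m.astype(np.uint8))
    i=1+np.argmax(st[1:,4]); print(st[i],c[i],plane("wrist",c[i],.134,s))
```

```text
15.45 [0.51956587 0.35502947 0.27852968] [-0.58461743  0.1501448   0.13614132]
[293 102  30  31 696] [307.50718391 117.04166667] [0.44546425 0.37576608 0.134     ]
[312 165  27  27 573] [324.81849913 178.10471204] [0.50951154 0.37087769 0.134     ]
```

View pics/w3.png

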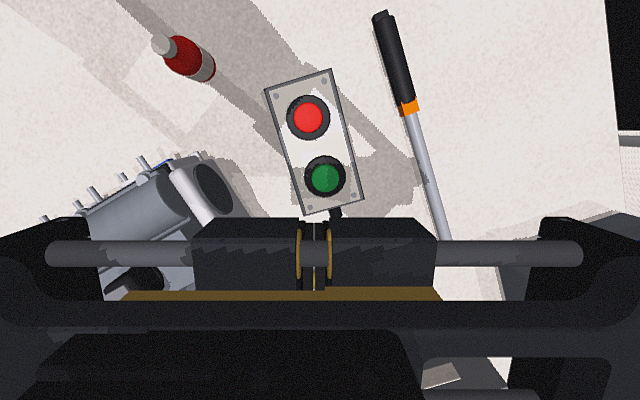

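The red button is back up at (308,117), the same size and place as before the press. Green, the bottle and the wrench are where they were. I'll hand in.

```bash
python3 -c "
from workcell import ctrl; print(ctrl.hand_in())"
```

```text
the job is handed in; nothing more can be done
None
```

I pointed at the empty well (the engine's y = −120 mm one) from about 2.5 cm up for just over 3 s, then pressed the red reject button to its stop. It came back up, the arm drew clear, and I handed the job in at about 15.5 s with no unwanted contact seen.

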